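# Open the push-and-turn polish bottle in its locked holder

### The arm

A 7-joint arm with a two-finger parallel gripper is mounted at the origin on the work surface. World frame = base frame: x ahead of the robot, y to its left, z up, the work surface at z = 0. Lengths are in m, angles in rad, forces in N, time in s.
With the tool pointing down it reaches from about 0.35 to 0.775 m from the base axis. Payload 3.1 kg.
Tool frame: the origin (TCP) lies midway between the tips of the shut fingers; the grasp point (between the pads) lies robot.hold_point_z behind it (robot.hold_point_z is the distance from the TCP to the grasp point, in m); z points along the fingers, x is the direction in which the jaws open and shut, and the axes are right-handed (so a half turn about z gives the same grasp; the last joint's range is limited). The gripper opens to 85 mm and grips with 20 to 120 N. Pads are 22 mm wide; open, the fingers measure 114 mm over their backs; the gripper's body (76 mm by 85 mm) begins 54 mm behind the grasp point. The pads swing forward as they close: fully open they stand 13 mm farther back than shut.
Start: joints at [-1.278, 0.311, 0.014, 1.512, -0.004, 1.319, -0.027], TCP at [0.181, 0.519, 0.231] pointing down, gripper open.
Joint ranges: [-2.7, 2.7], [-0.3, 1.91], [-1.27, 1.3], [0.12, 2.57], [-1.44, 4.58], [0.2, 2.03], [-3.05, 3.05]. Speed limits (rad/s): [2.79, 2.79, 3.14, 3.14, 3.14, 3.14, 3.14].

### API

Orientations are given as a 3x3 rotation matrix whose columns are the frame's x, y, z axes.
In Python, from rig import robot gives the robot as it stands.
- The arm moves only by the tool servo_tool, never from a script. Its argument "targets" is a list of rows, each an object of numbers: "x", "y", "z": the shift along the tool's x, y, z normalised to -1 to 1, where 1 is 150 mm; "rx", "ry", "rz": the turn, a rotation vector about the tool's x, y, z normalised to -1 to 1, where 1 is 45 degrees; "grip": the closure, from 0 (fully open) to 1 (shut). A call has 1 to 20 rows; each row is the pose to reach, as a shift and turn from the pose measured when the call began, along the tool's axes at that moment; what a row does not reach only later rows make up. A row lasts 1/12 s, in which the tool goes at most 41.7 mm and 7.16 degrees, less where a joint would pass 70% of its speed; a pose out of reach is approached as far as the arm can. A call with a number of a shift or a turn outside -1 to 1 is refused whole. A call with a gripper value outside its range is refused whole. The fingers move at their own pace and stop on an object; the grip force is fixed at half the most. Time passes only in rows, so rows that repeat a pose let the fingers close. It gives the time, the measured TCP pose, the force and the opening at its end, in the units of the state.
- robot.observe(): the state, without advancing time (a new reading comes with each control period).
- robot.snapshot(name): name is "side" or "top" or "wrist"; returns a dict with "image" (400x640x3 uint8, red, green, blue), "mtx" (3x3 intrinsics, pixels), "camera_from_world" (4x4, takes a point from world to camera coordinates). Camera axes: x right, y down, z forward; pixel columns grow to the right and rows downward; lengths in m; the calibration is good to about 2 mm. A picture is of the moment at which its call begins. There is no depth.
- robot.sign_off(): hands the job in, once; it reports no verdict.
The state is a dict: "time": time; "joint_pos": joint angles; "dq": joint speeds; "effort": joint torques, N m; "tool_pos": TCP position; "ee_rot": TCP orientation; "force": force on the tool from outside, world axes, zero at the start; "ft_torque": the same for the moment, N m; "gripper_width": finger opening in m.
Only numpy, scipy, OpenCV 4.12 (cv2) and the standard library are available. Lean on these libraries where they do the work, as an engineer would, in place of code of your own. Each camera call takes 0.05 s, during which the arm holds its last target.

### The job

Open the amber bottle of metal polish that stands in the holder: first slide the orange grip of the transport lock all the way to its end stop, away from the cap, then press the white safety cap down, twist it counter-clockwise while it is down, and lift it straight off. Finish while still holding the cap in the gripper, upright and at rest, about 6 cm higher than it sat and right above the bottle; do not put it down or let go. Leave the lock at its end stop and do not disturb the other things on the table.

Things in the scene. Friction and masses are not known exactly. Their poses are not given: they have to be found in the camera images.
- holder: Fixed wooden holder, base 100 mm (own x) by 260 mm (own y, -55 to +205 mm), 20 mm thick; the bottle is keyed fast in its grey collar (84 mm across, top 50 mm up) and cannot turn. Origin: on the table, on the bottle's axis; z up, own +y along the lock's track, away from the bottle. On the collar: red dot at own +x (cap locked), green dot 60 degrees counter-clockwise of it (cap free).
- neck (a point): Centre of the amber bottle neck's top, on the bottle's axis, 129.5 mm above the table. The bottle is 60 mm across; its shoulder slopes from 30 mm radius at 80 mm height to 17 mm at 100 mm. The cap covers the neck: three lugs inside lock it, so it neither turns nor comes up until pressed; pulling without pressing and turning jams it.
- cap: Loose white cap, 48 mm across, 34 mm high, 24 to 42 g, red pointer on top along own +x. Origin: centre of its open underside, z up; seated 107 mm above the table (top 141), pointer at the red dot within 3 degrees. Press it down 4 mm or more (bottoms at 6.5), turn it, kept down, 60 degrees counter-clockwise seen from above (free at 52 to 68, stop at 69), lift straight off.
- liner (a joint): Sprung white disc inside the cap, on the neck: how far the cap is pressed down, 0 at rest to 0.0065 m pressed fully. The spring pushes back with 4 N at 0 rising to about 10 N at 0.006.
- lock (a joint): Transport lock slide, 0 to 0.09 m along the holder's +y. At the start (0 to 0.015) its black arm, 26 mm wide, underside 145 and top 149 mm above the table, lies over the cap and bars it; 0.09 is the end stop, with the arm's tip 78 mm from the bottle's axis. It stays where it is left; about 2 N moves it.
- lock_grip (a point): Middle of the lock's orange grip fin: 12 mm thick along the holder's y, 26 mm along its x, 26 mm high, from 149 to 175 mm above the table, standing on the black arm's outer end. It lies at holder x = 0, y = 70 mm + joint lock.
- bobbin_tower: Bystander: three-tier stacking bobbin tower, 60 mm across, 96 mm high. Origin: centre of its underside.
- magnet_bowl: Bystander: aluminium bowl, 90 mm across, 35 mm high. Origin: centre of its underside.
- bead_box: Bystander: clear bead box, 110 x 85 x 28 mm. Origin: centre of its underside.
- dish: Bystander: blue ceramic dish, 90 mm across, 16 mm high. Origin: centre of its underside.
- thimble: Bystander: brass thimble, 19 mm across, 23 mm high, on the dish. Origin: centre of its underside.
There are look-alikes about, which are no part of the job. Several things have the shape of the cap; the one meant has the colours described above.

How it is judged:
On the way, in this order (a step that is already met when the one before it is completed fails the run):
1. the transport lock is slid to its end stop (within 5 mm) with the cap still in place (value of joint lock above 0.085 m and distance of cap from where it was at the start of the episode below 0.01 m), for 0.2 s.
2. the cap is pressed down more than 3 mm (value of joint liner above 0.003 m and distance of cap from where it was at the start of the episode below 0.01 m), for 0.1 s.
3. the cap is twisted at least 46 degrees (0.8 rad) while still on the neck (angle between the x axis of cap and the x axis of holder, either way round above 0.8 rad and distance of cap from where it was at the start of the episode below 0.01 m), for 0.05 s.
At the end, for the whole second after the job is handed in: The gripper holds the cap (fingers pressing on it with over 1 N) 40 to 100 mm higher than it sat, within 30 mm of the bottle's axis, upright within 15 degrees, at rest and touching neither bottle nor holder; the lock is within 5 mm of its end stop (value of joint lock above 0.085 m and z of cap in the frame of holder between 0.147 and 0.207 m and horizontal distance between cap and neck below 0.03 m and angle between cap's own z axis and vertical below 0.26 rad and linear speed of cap below 0.03 m/s and contact force between the fingers and cap above 1 N and contact force between cap and holder below 0.1 N); the arm keeps its last pose, push and grip.
It fails at once if a bystander is moved by more than 20 mm or tipped (distance of any of bobbin_tower, magnet_bowl, bead_box, dish, thimble from where it was at the start of the episode above 0.02 m or angle between bobbin_tower's own z axis and vertical above 0.5 rad).
It also fails if it takes over 48 s, if anything falls off the work surface, if the arm or the gripper's body presses on something with over 40 N, if the wrist force passes 120 N, or if a joint passes its speed limit or range.

## Working session

There is one attempt and no reset: what is moved stays moved. The work goes in short steps, Python scripts to look and compute and a tool call to move; the robot and the scene stay as the last step left them, time stands still between calls to the robot, and variables do not carry over. Pictures are saved under pics/ and viewed, and the job is handed in when it is done.

Besides the shell and the picture viewer there is one more tool, called after "Request:" as name(argument=value, ...) on one line, values as JSON. servo_tool: Moves the arm, as the interface text tells. Scaled input: -1 to 1 covers 150 mm each way for a shift and 45 degrees each way for a turn. Its arguments: {"type":"object","properties":{"targets":{"type":"array","items":{"type":"object","properties":{"x":{"type":"number","minimum":-1,"maximum":1},"y":{"type":"number","minimum":-1,"maximum":1},"z":{"type":"number","minimum":-1,"maximum":1},"rx":{"type":"number","minimum":-1,"maximum":1},"ry":{"type":"number","minimum":-1,"maximum":1},"rz":{"type":"number","minimum":-1,"maximum":1},"grip":{"type":"number"}}}}},"required":["targets"]}

```bash
mkdir -p pics; ls; python3 - <<'E'
from rig import robot
import cv2,numpy as np
np.set_printoptions(precision=4,suppress=True)
for n in ["side","top","wrist"]:
    s=robot.snapshot(n); cv2.imwrite(f"pics/{n}0.png",s["image"][:,:,::-1]); np.savez(f"{n}0.npz",**s)
    print(n,s["mtx"],s["camera_from_world"])
o=robot.observe(); print(o); print(robot.hold_point_z)
E
```

```text
pics
side [[414.4453   0.     317.299 ]
 [  0.     414.4453 197.9711]
 [  0.       0.       1.    ]] [[ 0.6728 -0.7396 -0.0155 -0.4066]
 [-0.4917 -0.4314 -0.7564  0.3839]
 [ 0.5528  0.5166 -0.6539  0.7218]
 [ 0.      0.      0.      1.    ]]
top [[360.8782   0.     318.8645]
 [  0.     360.8782 194.2343]
 [  0.       0.       1.    ]] [[-0.0283 -0.9994  0.019  -0.0084]
 [-0.9958  0.0265 -0.0875  0.6095]
 [ 0.087  -0.0214 -0.996   1.1705]
 [ 0.      0.      0.      1.    ]]
wrist [[286.3432   0.     321.6602]
 [  0.     286.3432 196.4613]
 [  0.       0.       1.    ]] [[ 0.3291  0.9443 -0.0013 -0.5505]
 [ 0.9019 -0.3139  0.2966 -0.0383]
 [ 0.2797 -0.0988 -0.955   0.3801]
 [ 0.      0.      0.      1.    ]]
{'time': 0.15, 'joint_pos': array([-1.2777,  0.3116,  0.014 ,  1.5127, -0.0044,  1.3192, -0.0272]), 'dq': array([ 0.0007, -0.0005, -0.0007, -0.0053, -0.0009, -0.0006,  0.0017]), 'effort': array([  0.0005, -38.0274,   0.1464, -23.0848,   0.0124,   0.0097,
        -0.    ]), 'tool_pos': array([0.1805, 0.5189, 0.2304]), 'ee_rot': array([[ 0.3285,  0.9445, -0.0006],
       [ 0.9445, -0.3285, -0.0018],
       [-0.0019,  0.0001, -1.    ]]), 'force': array([0.2691, 0.1791, 0.1333]), 'ft_torque': array([ 0.0141,  0.0183, -0.0376]), 'gripper_width': 0.08537016269453986}
0.0187
```

View pics/side0.png

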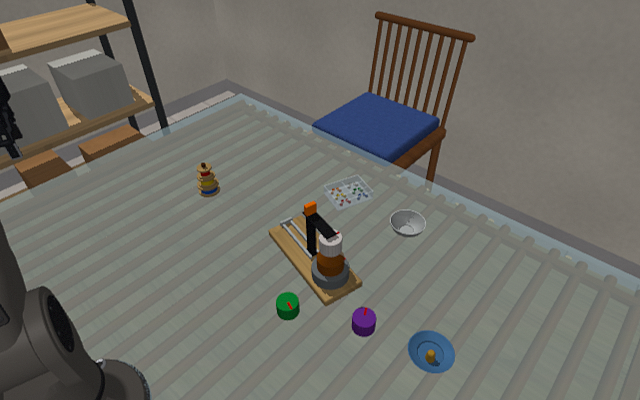

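View pics/top0.png

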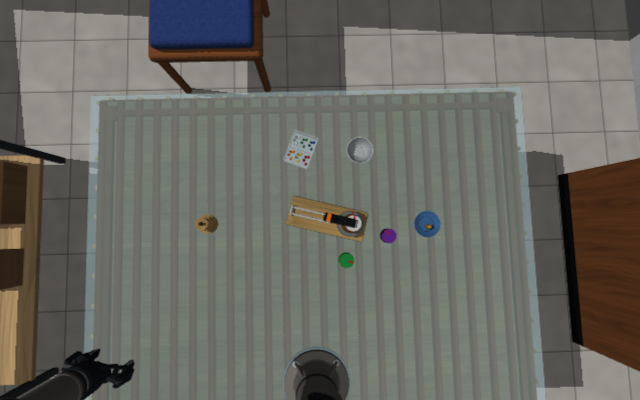

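View pics/wrist0.png

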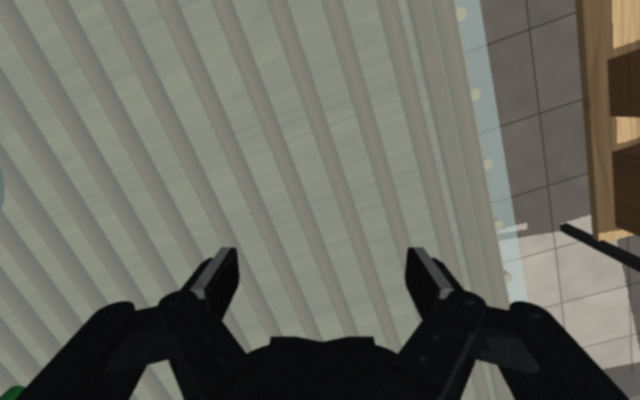

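Candidates: the white cap on the amber bottle (side 331,243 / top 351,222), a green look-alike (side 288,305 / top 346,260) and a purple look-alike (side 364,321 / top 388,236). I choose the white one, on the bottle in the holder under the black arm, and will check it in a crop.

```bash
python3 - <<'E'
import cv2,numpy as np
a=cv2.imread("pics/side0.png")[190:310,255:375]; b=cv2.imread("pics/top0.png")[185:250,280:376]
a=cv2.resize(a,(600,600),interpolation=cv2.INTER_CUBIC); cv2.imwrite("pics/sidec.png",a)
cv2.imwrite("pics/topc.png",cv2.resize(b,None,fx=8,fy=8,interpolation=cv2.INTER_CUBIC))
E
```

```text
(no output)
```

View pics/sidec.png

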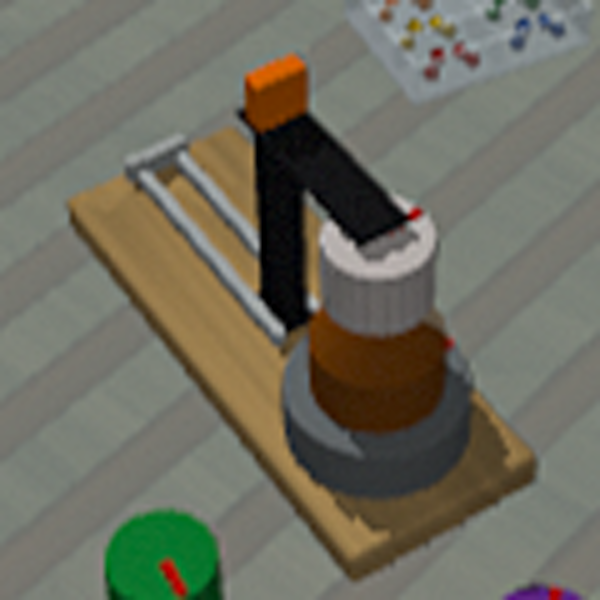

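View pics/topc.png

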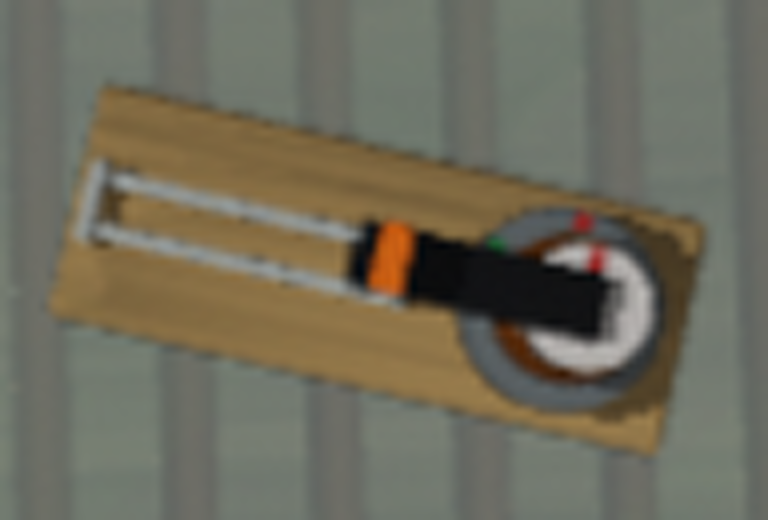

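```bash
cat > h.py <<'E'
import numpy as np
def proj(s,P):
    c=s["camera_from_world"]@np.append(P,1); p=s["mtx"]@c[:3]; return p[:2]/p[2]
def ray(s,uv):
    R=s["camera_from_world"][:3,:3];t=s["camera_from_world"][:3,3]
    return -R.T@t, R.T@np.linalg.inv(s["mtx"])@np.array([uv[0],uv[1],1.])
def atz(s,uv,z):
    o,d=ray(s,uv); return o+d*(z-o[2])/d[2]
E
python3 - <<'E'
from h import *
from scipy.optimize import least_squares
T=np.load("top0.npz");S=np.load("side0.npz")
ft=lambda x,y:np.array([280+x/8-.5,185+y/8-.5]); fs=lambda x,y:np.array([255+x/5-.5,190+y/5-.5])
obs=[(T,ft(105,88),(.05,.205,.02)),(T,ft(703,226),(.05,-.055,.02)),(T,ft(655,455),(-.05,-.055,.02)),(T,ft(52,312),(-.05,.205,.02)),
(T,ft(588,308),(0,0,.141)),(S,fs(68,208),(-.05,.205,.02)),(S,fs(352,556),(-.05,-.055,.02)),(S,fs(536,462),(.05,-.055,.02)),(S,fs(378,240),(0,0,.141)),
(T,ft(392,258),(0,'g',.175)),(S,fs(277,75),(0,'g',.175))]
def f(p):
    x,y,th,l=p;c,s=np.cos(th),np.sin(th);r=[]
    for cam,uv,q in obs:
        qy=.07+l if q[1]=='g' else q[1]
        r.append(proj(cam,[x+c*q[0]-s*qy,y+s*q[0]+c*qy,q[2]])-uv)
    return np.concatenate(r)
r=least_squares(f,[.5,-.1,-.2,.005],loss='soft_l1');print(r.x,np.degrees(r.x[2]));print(f(r.x).reshape(-1,2).round(1))
x,y,th,l=r.x
g=np.array([x-np.sin(th)*(.07+l),y+np.cos(th)*(.07+l)]);print("grip",g)
print("cap T",atz(T,obs[4][1],.141),"S",atz(S,obs[8][1],.141))
print("gripT",atz(T,obs[9][1],.175),"S",atz(S,obs[10][1],.175))
for n,uv in [("tower",(206,223)),("green",(346,260)),("purple",(388,236))]: print(n,atz(T,uv,.03))
E
```

```text
[ 0.51001675 -0.12327918 -0.25963811  0.00606114] -14.876167666897777
[[ 0.  -1. ]
 [ 1.3 -0.3]
 [ 0.7  0.6]
 [-0.5  0.3]
 [ 0.4  0. ]
 [-1.  -2. ]
 [-0.3  1.5]
 [ 0.7 -0.8]
 [-0.3 -0.6]
 [ 0.6  0.1]
 [-0.3 -0.6]]
grip [ 0.52954399 -0.04976739]
cap T [ 0.51018937 -0.12208508  0.141     ] S [ 0.50913312 -0.12484224  0.141     ]
gripT [ 0.53001878 -0.04793758  0.175     ] S [ 0.52862883 -0.05139754  0.175     ]
tower [0.52427077 0.34622531 0.03      ]
green [ 0.39116808 -0.10743741  0.03      ]
purple [ 0.46491912 -0.24838376  0.03      ]
```

```bash
cat >> h.py <<'E'
H=np.array([.510,-.1233]); TH=-.2596
def hw(hx,hy): 
    c,s=np.cos(TH),np.sin(TH); return H+[c*hx-s*hy,s*hx+c*hy]
def delta(p,yaw,cur=None):
    """yaw = world angle of tool x, tool z down"""
    from scipy.spatial.transform import Rotation as Ro
    from rig import robot
    o=robot.observe(); R=np.array(o["ee_rot"]); t=np.array(o["tool_pos"])
    c,s=np.cos(yaw),np.sin(yaw); Rt=np.array([[c,s,0],[s,-c,0],[0,0,-1.]])
    d=R.T@(np.array(p)-t)/.15; rv=np.degrees(Ro.from_matrix(R.T@Rt).as_rotvec())/45
    print("t",round(o["time"],2),"pos",t.round(4),"F",np.round(o["force"],1),"w",round(o["gripper_width"],4),"q7",round(o["joint_pos"][6],2)); print("shift",d.round(3),"rot",rv.round(3))
E
python3 - <<'E'
from h import *
delta([*hw(0,.047),.2304],TH)
E
```

```text
t 0.15 pos [0.1805 0.5189 0.2304] F [0.3 0.2 0.1] w 0.0854 q7 -0.03
shift [-3.01   3.458  0.006] rot [0.002 0.002 1.904]
```

Request:
servo_tool(targets=[{"x":-0.4,"y":0.45,"z":0,"rz":0.24,"grip":1},{"x":-0.75,"y":0.86,"z":0,"rz":0.48,"grip":1},{"x":-0.75,"y":0.86,"z":0,"rz":0.48,"grip":1},{"x":-0.75,"y":0.86,"z":0,"rz":0.48,"grip":1},{"x":-0.75,"y":0.86,"z":0,"rz":0.48,"grip":1},{"x":-0.75,"y":0.86,"z":0,"rz":0.48,"grip":1},{"x":-0.75,"y":0.86,"z":0,"rz":0.48,"grip":1}])

```text
invalid input at $.targets[0]: expected keys x, y, z, rx, ry, rz, grip
```

```bash
python3 - <<'E'
from h import *
delta([*hw(0,.047),.2304],TH)
E
```

```text
t 0.15 pos [0.1805 0.5189 0.2304] F [0.3 0.2 0.1] w 0.0854 q7 -0.03
shift [-3.01   3.458  0.006] rot [0.002 0.002 1.904]
```

Request:
servo_tool(targets=[{"x":-0.4,"y":0.45,"z":0,"rx":0,"ry":0,"rz":0.24,"grip":1},{"x":-0.75,"y":0.86,"z":0,"rx":0,"ry":0,"rz":0.48,"grip":1},{"x":-0.75,"y":0.86,"z":0,"rx":0,"ry":0,"rz":0.48,"grip":1},{"x":-0.75,"y":0.86,"z":0,"rx":0,"ry":0,"rz":0.48,"grip":1},{"x":-0.75,"y":0.86,"z":0,"rx":0,"ry":0,"rz":0.48,"grip":1},{"x":-0.75,"y":0.86,"z":0,"rx":0,"ry":0,"rz":0.48,"grip":1},{"x":-0.75,"y":0.86,"z":0,"rx":0,"ry":0,"rz":0.48,"grip":1}])

```text
time: 0.73
tool_pos: [0.265, 0.3706, 0.2307]
ee_rot: [[0.653, 0.757, -0.001], [0.757, -0.653, -0.001], [-0.001, -0.0, -1.0]]
force: [0.5, 0.6, 0.3]
gripper_width: 0.0004
```

```bash
python3 - <<'E'
from h import *
delta([*hw(0,.047),.2304],TH)
E
```

```text
t 0.73 pos [0.265  0.3706 0.2307] F [0.5 0.6 0.3] w 0.0004 q7 -0.11
shift [-1.144e+00  3.251e+00  3.000e-03] rot [1.000e-03 2.000e-03 1.424e+00]
```

Request:
servo_tool(targets=[{"x":-0.2,"y":0.5,"z":0,"rx":0,"ry":0,"rz":0.24,"grip":1},{"x":-0.35,"y":1.0,"z":0,"rx":0,"ry":0,"rz":0.45,"grip":1},{"x":-0.35,"y":1.0,"z":0,"rx":0,"ry":0,"rz":0.45,"grip":1},{"x":-0.35,"y":1.0,"z":0,"rx":0,"ry":0,"rz":0.45,"grip":1},{"x":-0.35,"y":1.0,"z":0,"rx":0,"ry":0,"rz":0.45,"grip":1},{"x":-0.35,"y":1.0,"z":0,"rx":0,"ry":0,"rz":0.45,"grip":1},{"x":-0.35,"y":1.0,"z":0,"rx":0,"ry":0,"rz":0.45,"grip":1}])

```text
time: 1.32
tool_pos: [0.3433, 0.2352, 0.2306]
ee_rot: [[0.873, 0.487, -0.002], [0.487, -0.873, 0.0], [-0.002, -0.001, -1.0]]
force: [-0.6, 0.4, 0.5]
gripper_width: -0.0001
```

```bash
python3 - <<'E'
from h import *
delta([*hw(0,.047),.2304],TH)
E
```

```text
t 1.32 pos [0.3433 0.2352 0.2306] F [-0.6  0.4  0.5] w -0.0001 q7 -0.12
shift [ 2.400e-02  2.403e+00 -1.000e-03] rot [-0.     0.002  0.978]
```

Request:
servo_tool(targets=[{"x":0,"y":0.5,"z":0,"rx":0,"ry":0,"rz":0.24,"grip":1},{"x":0,"y":1.0,"z":0,"rx":0,"ry":0,"rz":0.45,"grip":1},{"x":0,"y":1.0,"z":0,"rx":0,"ry":0,"rz":0.45,"grip":1},{"x":0,"y":1.0,"z":0,"rx":0,"ry":0,"rz":0.45,"grip":1},{"x":0,"y":1.0,"z":0,"rx":0,"ry":0,"rz":0.45,"grip":1},{"x":0,"y":1.0,"z":0,"rx":0,"ry":0,"rz":0.45,"grip":1},{"x":0,"y":1.0,"z":0,"rx":0,"ry":0,"rz":0.45,"grip":1}])

```text
time: 1.9
tool_pos: [0.4157, 0.1073, 0.2302]
ee_rot: [[0.987, 0.16, -0.003], [0.16, -0.987, 0.001], [-0.003, -0.001, -1.0]]
force: [-0.5, 0.4, 0.6]
gripper_width: 0.0
```

```bash
python3 - <<'E'
from h import *
delta([*hw(0,.047),.2304],TH)
E
```

```text
t 1.9 pos [0.4157 0.1073 0.2302] F [-0.5  0.4  0.6] w 0.0 q7 -0.09
shift [ 0.503  1.332 -0.004] rot [-0.001  0.004  0.535]
```

Request:
servo_tool(targets=[{"x":0.2,"y":0.5,"z":0,"rx":0,"ry":0,"rz":0.24,"grip":1},{"x":0.4,"y":1.0,"z":0,"rx":0,"ry":0,"rz":0.5,"grip":1},{"x":0.4,"y":1.0,"z":0,"rx":0,"ry":0,"rz":0.53,"grip":1},{"x":0.4,"y":1.0,"z":0,"rx":0,"ry":0,"rz":0.53,"grip":1},{"x":0.4,"y":1.0,"z":0,"rx":0,"ry":0,"rz":0.53,"grip":1},{"x":0.4,"y":1.0,"z":0,"rx":0,"ry":0,"rz":0.53,"grip":1},{"x":0.4,"y":1.0,"z":0,"rx":0,"ry":0,"rz":0.53,"grip":1},{"x":0.4,"y":1.0,"z":0,"rx":0,"ry":0,"rz":0.53,"grip":1}])

```text
time: 2.57
tool_pos: [0.4985, -0.0277, 0.2294]
ee_rot: [[0.969, -0.247, -0.004], [-0.247, -0.969, 0.003], [-0.005, -0.002, -1.0]]
force: [0.2, 0.3, 0.0]
gripper_width: -0.0001
```

```bash
python3 - <<'E'
from h import *
delta([*hw(0,.047),.2304],TH)
E
```

```text
t 2.57 pos [ 0.4985 -0.0277  0.2294] F [0.2 0.3 0. ] w -0.0001 q7 -0.07
shift [ 0.235  0.285 -0.008] rot [-0.002  0.006  0.013]
```

Request:
servo_tool(targets=[{"x":0.235,"y":0.285,"z":0.1,"rx":0,"ry":0.006,"rz":0.013,"grip":1},{"x":0.235,"y":0.285,"z":0.2,"rx":0,"ry":0.006,"rz":0.013,"grip":1},{"x":0.235,"y":0.285,"z":0.2,"rx":0,"ry":0.006,"rz":0.013,"grip":1},{"x":0.235,"y":0.285,"z":0.2,"rx":0,"ry":0.006,"rz":0.013,"grip":1}])

```text
time: 2.9
tool_pos: [0.521, -0.0758, 0.1982]
ee_rot: [[0.967, -0.255, -0.002], [-0.255, -0.967, 0.003], [-0.003, -0.002, -1.0]]
force: [-0.7, 1.1, -0.5]
gripper_width: -0.0001
```

```bash
cat >> h.py <<'E'
def pic(n,f,box=None,k=1,wh=None):
    import cv2
    from rig import robot
    s=robot.snapshot(n); np.savez(f+".npz",**s); im=s["image"][:,:,::-1].copy()
    if box: im=im[box[1]:box[3],box[0]:box[2]]
    cv2.imwrite(f"pics/{f}.png",cv2.resize(im,None,fx=k,fy=k,interpolation=cv2.INTER_CUBIC)); return s
E
python3 - <<'E'
from h import *
delta([*hw(0,.047),.158],TH)
pic("side","s1",(255,170,405,310),4); pic("wrist","w1")
E
```

```text
t 2.9 pos [ 0.521  -0.0758  0.1982] F [-0.7  1.1 -0.5] w -0.0001 q7 0.06
shift [0.011 0.012 0.268] rot [-0.003  0.004  0.002]
```

View pics/s1.png

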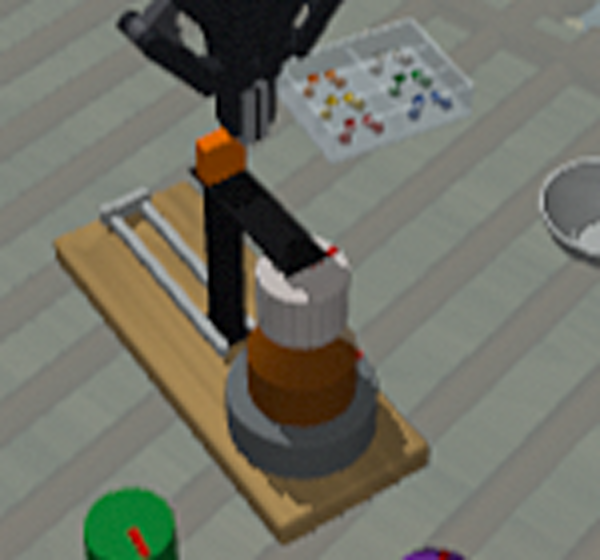

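View pics/w1.png

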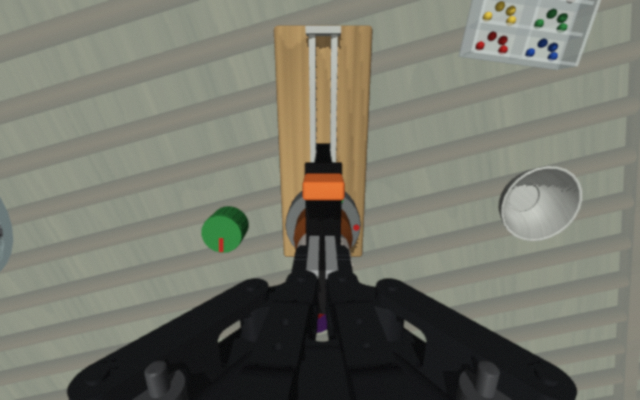

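The side crop shows the shut fingers (255,115) above the arm on the bottle side of the orange fin (220,155). The wrist view has the fin centred at (323,187), in line with the fingers. Descending.

Request:
servo_tool(targets=[{"x":0.01,"y":0.01,"z":0.15,"rx":0,"ry":0,"rz":0,"grip":1},{"x":0.01,"y":0.01,"z":0.26,"rx":0,"ry":0,"rz":0,"grip":1},{"x":0.01,"y":0.01,"z":0.26,"rx":0,"ry":0,"rz":0,"grip":1},{"x":0.01,"y":0.01,"z":0.26,"rx":0,"ry":0,"rz":0,"grip":1}])

```text
time: 3.33
tool_pos: [0.523, -0.075, 0.1609]
ee_rot: [[0.968, -0.251, 0.0], [-0.251, -0.968, 0.005], [-0.001, -0.004, -1.0]]
force: [0.2, -0.7, -0.1]
gripper_width: -0.0
```

```bash
python3 - <<'E'
from h import *
delta([*hw(0,.143),.159],TH)
pic("side","s2",(255,170,405,310),4)
E
```

```text
t 3.33 pos [ 0.523  -0.075   0.1609] F [ 0.2 -0.7 -0.1] w -0.0 q7 0.09
shift [ 0.003 -0.62   0.015] rot [-0.006  0.001  0.008]
```

View pics/s2.png

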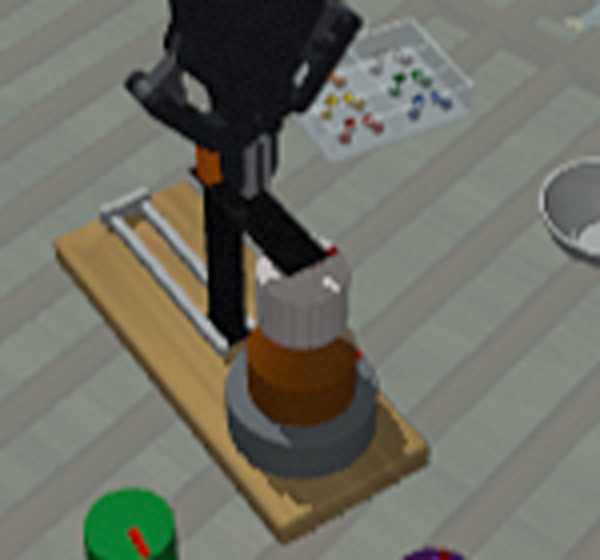

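Request:
servo_tool(targets=[{"x":0,"y":-0.05,"z":0,"rx":0,"ry":0,"rz":0,"grip":1},{"x":0,"y":-0.1,"z":0,"rx":0,"ry":0,"rz":0,"grip":1},{"x":0,"y":-0.15,"z":0,"rx":0,"ry":0,"rz":0,"grip":1},{"x":0,"y":-0.2,"z":0,"rx":0,"ry":0,"rz":0,"grip":1},{"x":0,"y":-0.25,"z":0,"rx":0,"ry":0,"rz":0,"grip":1},{"x":0,"y":-0.3,"z":0,"rx":0,"ry":0,"rz":0,"grip":1},{"x":0,"y":-0.35,"z":0,"rx":0,"ry":0,"rz":0,"grip":1},{"x":0,"y":-0.4,"z":0,"rx":0,"ry":0,"rz":0,"grip":1},{"x":0,"y":-0.45,"z":0,"rx":0,"ry":0,"rz":0,"grip":1},{"x":0,"y":-0.5,"z":0,"rx":0,"ry":0,"rz":0,"grip":1},{"x":0,"y":-0.54,"z":0,"rx":0,"ry":0,"rz":0,"grip":1},{"x":0,"y":-0.54,"z":0,"rx":0,"ry":0,"rz":0,"grip":1}])

```text
time: 4.38
tool_pos: [0.5443, 0.0055, 0.1617]
ee_rot: [[0.969, -0.249, 0.002], [-0.249, -0.969, 0.006], [0.0, -0.006, -1.0]]
force: [0.3, -0.8, -0.5]
gripper_width: -0.0002
```

```bash
python3 - <<'E'
from h import *
delta([*hw(0,.143),.159],TH)
pic("side","s3",(235,150,385,310),3.7)
E
```

```text
t 4.38 pos [0.5443 0.0055 0.1617] F [ 0.3 -0.8 -0.5] w -0.0002 q7 -0.06
shift [ 0.    -0.065  0.018] rot [-0.008 -0.     0.011]
```

View pics/s3.png

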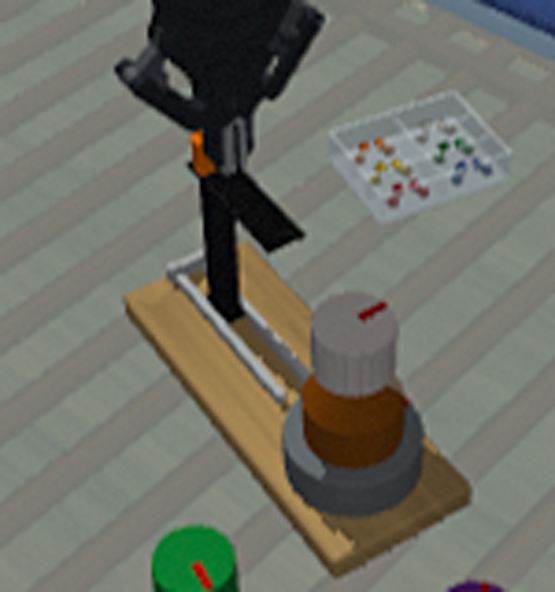

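The lock has slid most of the way and the arm's tip (300,238) is clear of the cap. I'm pushing the rest of the way in small steps until the force rises.

Request:
servo_tool(targets=[{"x":0,"y":-0.02,"z":0,"rx":0,"ry":0,"rz":0,"grip":1},{"x":0,"y":-0.04,"z":0,"rx":0,"ry":0,"rz":0,"grip":1},{"x":0,"y":-0.05,"z":0,"rx":0,"ry":0,"rz":0,"grip":1},{"x":0,"y":-0.06,"z":0,"rx":0,"ry":0,"rz":0,"grip":1},{"x":0,"y":-0.06,"z":0,"rx":0,"ry":0,"rz":0,"grip":1}])

```text
time: 4.85
tool_pos: [0.5457, 0.0141, 0.1614]
ee_rot: [[0.969, -0.249, -0.0], [-0.249, -0.969, 0.006], [-0.002, -0.006, -1.0]]
force: [-0.7, -0.9, -1.0]
gripper_width: -0.0001
```

Request:
servo_tool(targets=[{"x":0,"y":-0.01,"z":0,"rx":0,"ry":0,"rz":0,"grip":1},{"x":0,"y":-0.02,"z":0,"rx":0,"ry":0,"rz":0,"grip":1},{"x":0,"y":-0.03,"z":0,"rx":0,"ry":0,"rz":0,"grip":1},{"x":0,"y":-0.03,"z":0,"rx":0,"ry":0,"rz":0,"grip":1}])

```text
time: 5.18
tool_pos: [0.546, 0.0155, 0.1614]
ee_rot: [[0.968, -0.251, -0.002], [-0.251, -0.968, 0.002], [-0.002, -0.002, -1.0]]
force: [-2.0, -5.6, 0.4]
gripper_width: 0.0001
```

```bash
python3 - <<'E'
from h import *
delta([*hw(0,.143),.159],TH)
s=pic("side","s4",(235,150,385,310),3.7)
for l in (.08,.085,.09): print(l,[((proj(s,[*hw(x,.078-.09+l),z])-[235,150]+.5)*3.7).round(0) for x,z in((-.013,.149),(.013,.149))],((proj(s,[*hw(0,.16-.09+l),.175])-[235,150]+.5)*3.7).round())
E
```

```text
t 5.18 pos [0.546  0.0155 0.1614] F [-2.  -5.6  0.4] w 0.0001 q7 -0.09
shift [0.006 0.003 0.016] rot [-0.002  0.003  0.008]
0.08 [array([268., 251.]), array([306., 234.])] [213. 134.]
0.085 [array([263., 246.]), array([301., 229.])] [209. 129.]
0.09 [array([258., 242.]), array([296., 225.])] [204. 125.]
```

View pics/s4.png

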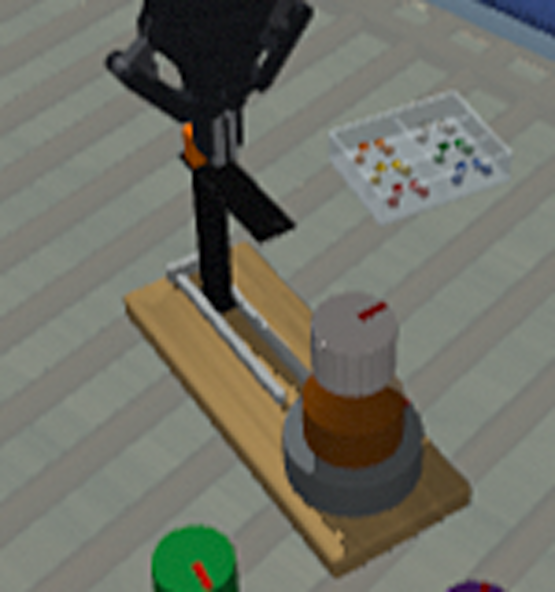

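The arm's tip is at (260,240)-(296,225), matching the 0.09 projection, and the force rose to 6 N, so the lock is at its end stop. Backing off and moving above the cap.

Request:
servo_tool(targets=[{"x":0,"y":0.03,"z":0,"rx":0,"ry":0,"rz":0,"grip":1},{"x":0,"y":0.04,"z":-0.2,"rx":0,"ry":0,"rz":0,"grip":1},{"x":0,"y":0.04,"z":-0.4,"rx":0,"ry":0,"rz":0,"grip":1},{"x":0,"y":0.3,"z":-0.4,"rx":0,"ry":0,"rz":0,"grip":1},{"x":0,"y":0.6,"z":-0.4,"rx":0,"ry":0,"rz":0,"grip":0},{"x":0,"y":0.94,"z":-0.4,"rx":0,"ry":0,"rz":0,"grip":0},{"x":0,"y":0.94,"z":-0.4,"rx":0,"ry":0,"rz":0,"grip":0},{"x":0,"y":0.94,"z":-0.4,"rx":0,"ry":0,"rz":0,"grip":0},{"x":0,"y":0.94,"z":-0.4,"rx":0,"ry":0,"rz":0,"grip":0},{"x":0,"y":0.94,"z":-0.4,"rx":0,"ry":0,"rz":0,"grip":0}])

```text
time: 6.07
tool_pos: [0.5115, -0.1186, 0.2209]
ee_rot: [[0.969, -0.248, -0.001], [-0.248, -0.969, 0.005], [-0.002, -0.005, -1.0]]
force: [-0.4, 0.5, 0.1]
gripper_width: 0.0724
```

```bash
python3 - <<'E'
from h import *
delta([*hw(0,0),.2],TH)
s=pic("side","s5",(235,150,385,310),3.7);w=pic("wrist","w5")
print(proj(w,[*hw(0,0),.141]),((proj(s,[*hw(0,0),.141])-[235,150]+.5)*3.7).round())
E
```

```text
t 6.07 pos [ 0.5115 -0.1186  0.2209] F [-0.4  0.5  0.1] w 0.0724 q7 0.15
shift [-0.002  0.033  0.139] rot [-0.006  0.003  0.011]
[321.56714618 212.14312504] [353. 323.]
```

View pics/s5.png

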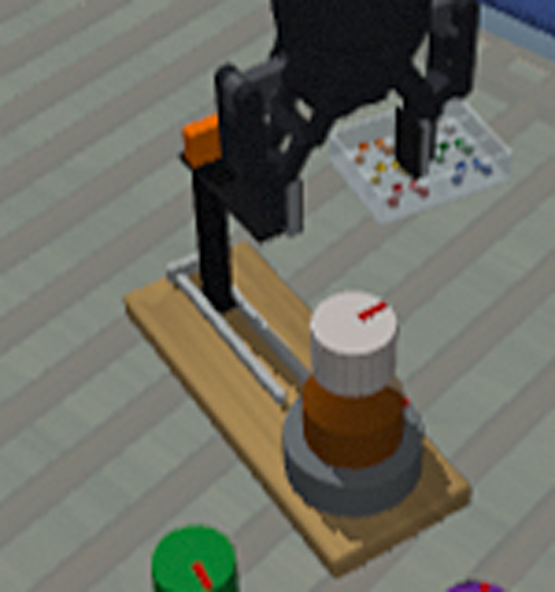

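View pics/w5.png

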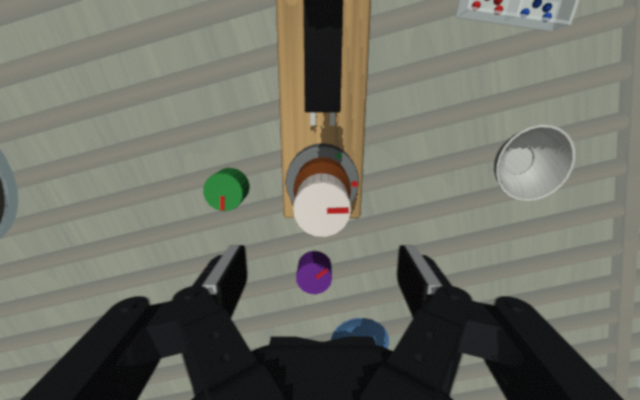

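```bash
python3 - <<'E'
from h import *
import cv2
w=np.load("w5.npz");im=w["image"][140:260,260:390].astype(np.uint8)
cv2.imwrite("pics/w5c.png",cv2.resize(im[:,:,::-1],None,fx=5,fy=5,interpolation=cv2.INTER_CUBIC))
for uv in [(322,208),(322,209)]: print(atz(w,uv,.141))
E
```

```text
[ 0.51124874 -0.11986315  0.141     ]
[ 0.51103207 -0.12071119  0.141     ]
```

View pics/w5c.png

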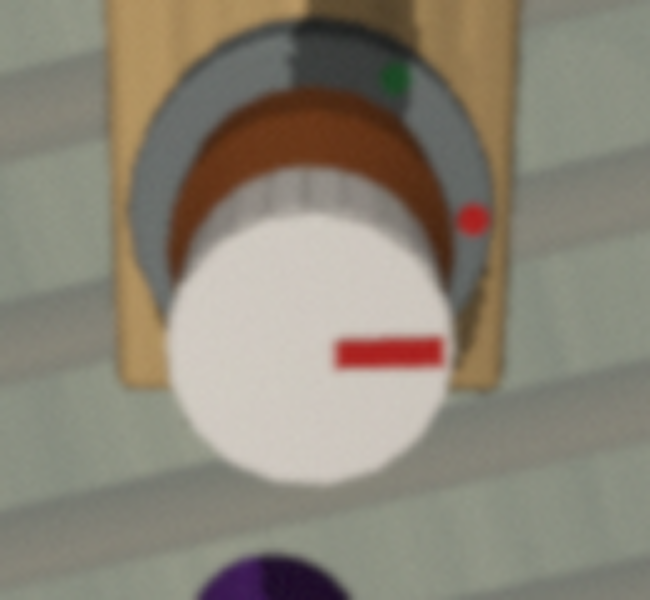

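```bash
sed -i 's/^H=.*/H=np.array([.5103,-.1223]); TH=-.2596/' h.py; python3 - <<'E'
from h import *
delta([*hw(0,0),.112],TH)
E
```

```text
t 6.17 pos [ 0.5115 -0.1184  0.2208] F [-0.4 -0.4  0.2] w 0.0847 q7 0.15
shift [0.001 0.029 0.725] rot [-0.005  0.004  0.013]
```

Request:
servo_tool(targets=[{"x":0,"y":0.03,"z":0.1,"rx":-0.005,"ry":0.004,"rz":0.013,"grip":0},{"x":0,"y":0.03,"z":0.25,"rx":-0.005,"ry":0.004,"rz":0.013,"grip":0},{"x":0,"y":0.03,"z":0.4,"rx":-0.005,"ry":0.004,"rz":0.013,"grip":0},{"x":0,"y":0.03,"z":0.55,"rx":-0.005,"ry":0.004,"rz":0.013,"grip":0},{"x":0,"y":0.03,"z":0.65,"rx":-0.005,"ry":0.004,"rz":0.013,"grip":0},{"x":0,"y":0.03,"z":0.72,"rx":-0.005,"ry":0.004,"rz":0.013,"grip":0},{"x":0,"y":0.03,"z":0.72,"rx":-0.005,"ry":0.004,"rz":0.013,"grip":0},{"x":0,"y":0.03,"z":0.72,"rx":-0.005,"ry":0.004,"rz":0.013,"grip":0}])

```text
time: 6.83
tool_pos: [0.5105, -0.1215, 0.1127]
ee_rot: [[0.967, -0.255, -0.0], [-0.255, -0.967, -0.0], [-0.0, 0.0, -1.0]]
force: [0.6, 0.6, -0.3]
gripper_width: 0.0855
```

```bash
python3 - <<'E'
from h import *
delta([*hw(0,0),.112],TH)
pic("side","s6",(235,150,385,310),3.7);w=pic("wrist","w6")
E
```

```text
t 6.83 pos [ 0.5105 -0.1215  0.1127] F [ 0.6  0.6 -0.3] w 0.0855 q7 0.21
shift [0.    0.006 0.004] rot [0.    0.    0.002]
```

View pics/s6.png

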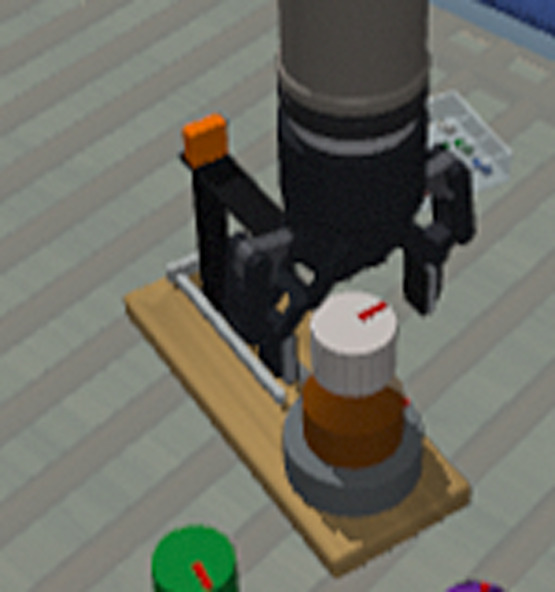

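View pics/w6.png

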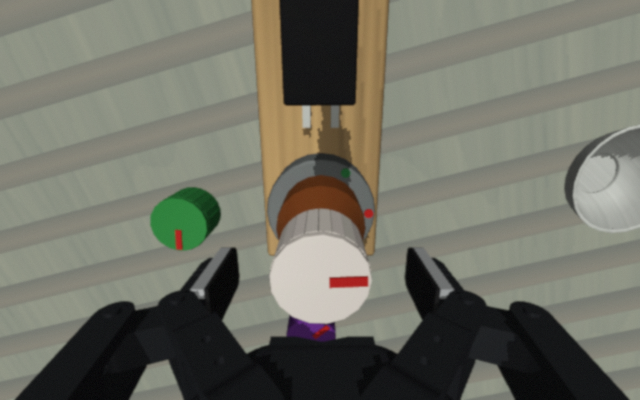

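Fingers sit on both sides of the cap, centred (wrist: pads 238/407, cap centre 321). Closing.

Request:
servo_tool(targets=[{"x":0,"y":0.005,"z":0.01,"rx":0,"ry":0,"rz":0,"grip":0.3},{"x":0,"y":0.005,"z":0.01,"rx":0,"ry":0,"rz":0,"grip":1},{"x":0,"y":0.005,"z":0.01,"rx":0,"ry":0,"rz":0,"grip":1},{"x":0,"y":0.005,"z":0.01,"rx":0,"ry":0,"rz":0,"grip":1},{"x":0,"y":0.005,"z":0.01,"rx":0,"ry":0,"rz":0,"grip":1},{"x":0,"y":0.005,"z":0.01,"rx":0,"ry":0,"rz":0,"grip":1},{"x":0,"y":0.005,"z":0.01,"rx":0,"ry":0,"rz":0,"grip":1},{"x":0,"y":0.005,"z":0.01,"rx":0,"ry":0,"rz":0,"grip":1}])

```text
time: 7.6
tool_pos: [0.5116, -0.1232, 0.1129]
ee_rot: [[0.967, -0.256, 0.004], [-0.256, -0.967, -0.001], [0.004, 0.0, -1.0]]
force: [0.3, -0.2, 4.6]
gripper_width: 0.0468
```

```bash
python3 - <<'E'
from h import *
delta([*hw(0,0),.112],TH)
pic("side","s7",(235,150,385,310),3.7);w=pic("wrist","w7")
E
```

```text
t 7.6 pos [ 0.5116 -0.1232  0.1129] F [ 0.3 -0.2  4.6] w 0.0468 q7 0.21
shift [-0.01  -0.003  0.006] rot [ 0.    -0.005  0.001]
```

View pics/s7.png

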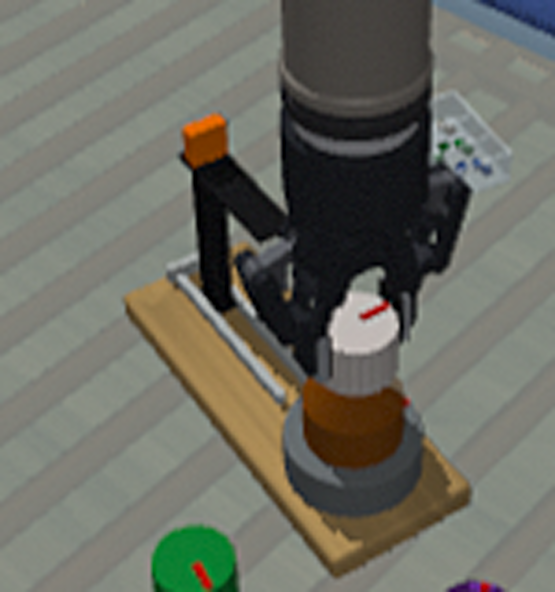

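View pics/w7.png

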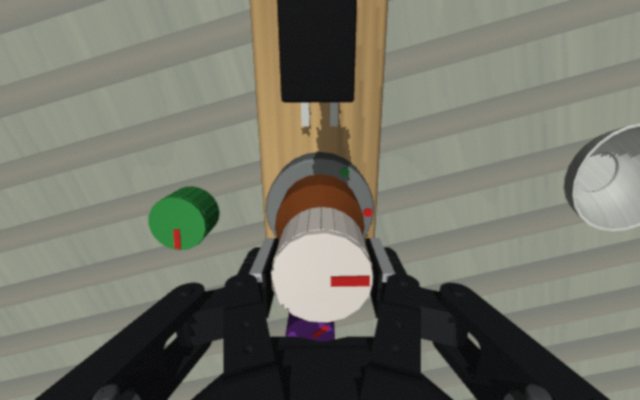

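Gripped at 47 mm, both pads on the cap (side 325,350 and 405,320). Pressing down in small steps.

Request:
servo_tool(targets=[{"x":0,"y":0,"z":0.01,"rx":0,"ry":0,"rz":0,"grip":1},{"x":0,"y":0,"z":0.02,"rx":0,"ry":0,"rz":0,"grip":1},{"x":0,"y":0,"z":0.03,"rx":0,"ry":0,"rz":0,"grip":1},{"x":0,"y":0,"z":0.035,"rx":0,"ry":0,"rz":0,"grip":1},{"x":0,"y":0,"z":0.035,"rx":0,"ry":0,"rz":0,"grip":1}])

```text
time: 8.12
tool_pos: [0.5115, -0.1232, 0.1081]
ee_rot: [[0.967, -0.256, 0.003], [-0.256, -0.967, -0.001], [0.004, -0.0, -1.0]]
force: [-2.5, 1.0, 8.8]
gripper_width: 0.0468
```

```bash
python3 - <<'E'
from h import *
delta([*hw(0,0),.107],TH)
pic("side","s8",(235,150,385,310),3.7);w=pic("wrist","w8")
E
```

```text
t 8.12 pos [ 0.5115 -0.1232  0.1081] F [-2.5  1.   8.8] w 0.0468 q7 0.22
shift [-0.01  -0.004  0.007] rot [-0.    -0.004  0.001]
```

View pics/s8.png

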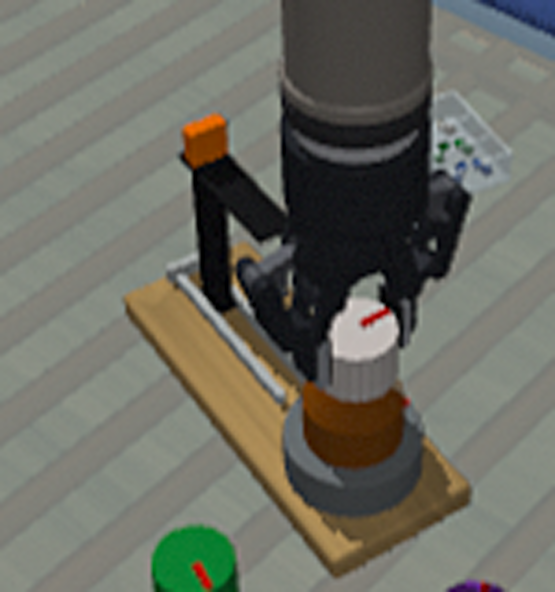

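Force is 8.8 N, so the cap is about 5 mm down. Pressing a little further and twisting counter-clockwise (negative rz, since tool z points down).

Request:
servo_tool(targets=[{"x":0,"y":0,"z":0.008,"rx":0,"ry":0,"rz":0,"grip":1},{"x":0,"y":0,"z":0.01,"rx":0,"ry":0,"rz":-0.1,"grip":1},{"x":0,"y":0,"z":0.01,"rx":0,"ry":0,"rz":-0.2,"grip":1},{"x":0,"y":0,"z":0.01,"rx":0,"ry":0,"rz":-0.3,"grip":1},{"x":0,"y":0,"z":0.01,"rx":0,"ry":0,"rz":-0.4,"grip":1},{"x":0,"y":0,"z":0.01,"rx":0,"ry":0,"rz":-0.4,"grip":1}])

```text
time: 8.72
tool_pos: [0.5117, -0.123, 0.1076]
ee_rot: [[0.998, 0.058, 0.004], [0.058, -0.998, 0.0], [0.004, -0.0, -1.0]]
force: [-2.2, 0.8, 9.7]
gripper_width: 0.0468
```

```bash
python3 - <<'E'
from h import *
delta([*hw(0,0),.107],TH+np.radians(62))
from rig import robot; print(robot.observe()["ft_torque"])
pic("side","s9",(235,150,385,310),3.7);w=pic("wrist","w9")
E
```

```text
t 8.72 pos [ 0.5117 -0.123   0.1076] F [-2.2  0.8  9.7] w 0.0468 q7 0.5
shift [-0.009 -0.005  0.004] rot [ 0.002 -0.005 -0.973]
[0.17452215 0.54461234 0.01740468]
```

View pics/s9.png

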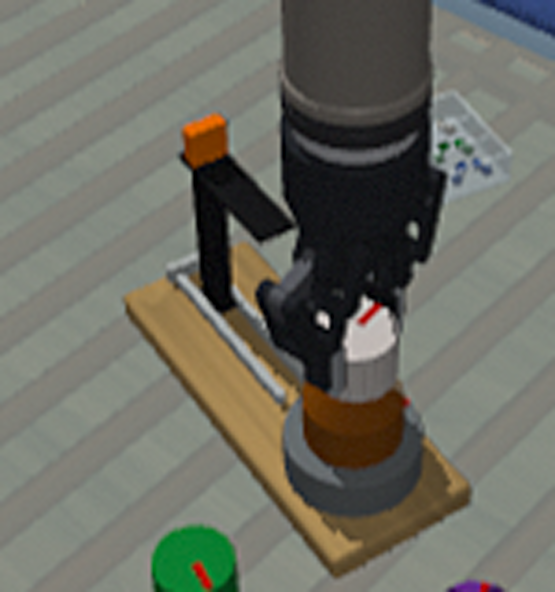

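View pics/w9.png

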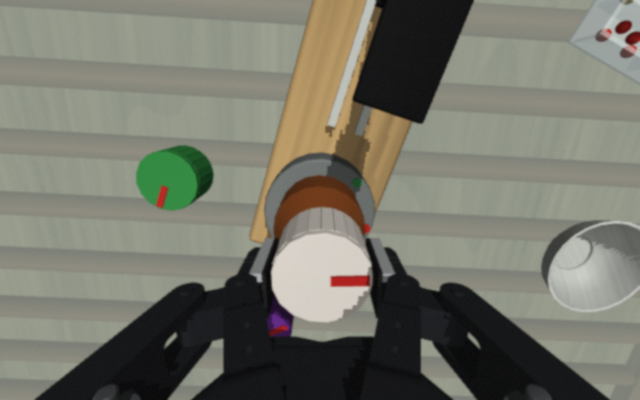

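The pointer stays horizontal in the wrist view, so the cap turns with the gripper. Finishing the twist.

Request:
servo_tool(targets=[{"x":0,"y":0,"z":0.005,"rx":0,"ry":0,"rz":-0.1,"grip":1},{"x":0,"y":0,"z":0.005,"rx":0,"ry":0,"rz":-0.2,"grip":1},{"x":0,"y":0,"z":0.005,"rx":0,"ry":0,"rz":-0.3,"grip":1},{"x":0,"y":0,"z":0.005,"rx":0,"ry":0,"rz":-0.4,"grip":1},{"x":0,"y":0,"z":0.005,"rx":0,"ry":0,"rz":-0.5,"grip":1},{"x":0,"y":0,"z":0.005,"rx":0,"ry":0,"rz":-0.6,"grip":1},{"x":0,"y":0,"z":0.005,"rx":0,"ry":0,"rz":-0.7,"grip":1},{"x":0,"y":0,"z":0.005,"rx":0,"ry":0,"rz":-0.8,"grip":1},{"x":0,"y":0,"z":0.005,"rx":0,"ry":0,"rz":-0.9,"grip":1},{"x":0,"y":0,"z":0.005,"rx":0,"ry":0,"rz":-0.95,"grip":1},{"x":0,"y":0,"z":0.005,"rx":0,"ry":0,"rz":-0.95,"grip":1},{"x":0,"y":0,"z":0.005,"rx":0,"ry":0,"rz":-0.95,"grip":1}])

```text
time: 9.82
tool_pos: [0.5112, -0.1228, 0.1076]
ee_rot: [[0.695, 0.719, 0.003], [0.719, -0.695, 0.001], [0.003, 0.001, -1.0]]
force: [-3.2, 1.4, 9.4]
gripper_width: 0.0466
```

```bash
python3 - <<'E'
from h import *
delta([*hw(0,0),.167],TH+np.radians(61))
from rig import robot; print(robot.observe()["ft_torque"])
pic("side","s10",(235,150,385,310),3.7);w=pic("wrist","w10")
E
```

```text
t 9.82 pos [ 0.5112 -0.1228  0.1076] F [-3.2  1.4  9.4] w 0.0466 q7 1.18
shift [-0.001 -0.006 -0.396] rot [ 0.002 -0.004 -0.004]
[0.18897702 0.67897058 0.02021487]
```

View pics/s10.png

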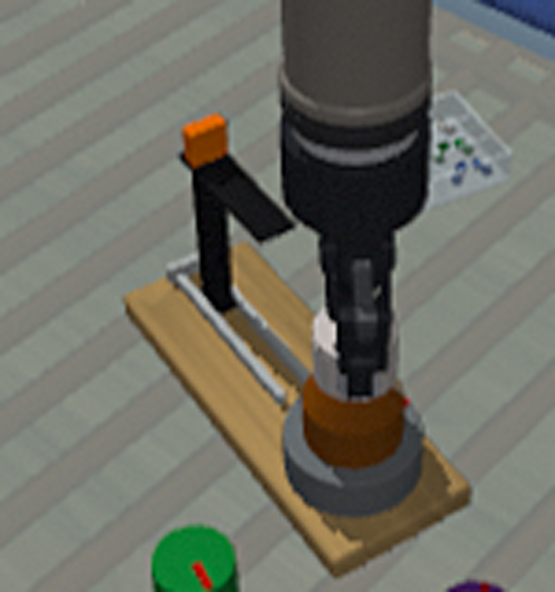

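View pics/w10.png

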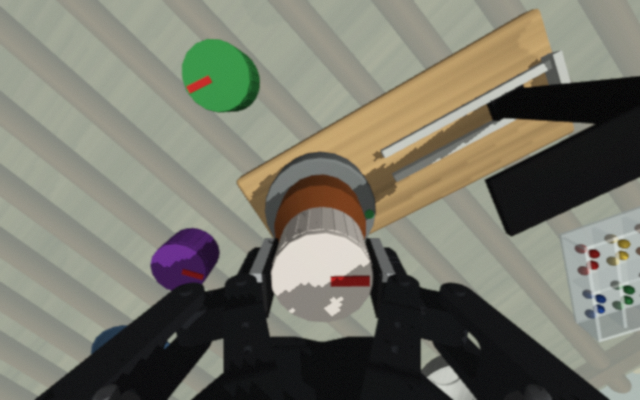

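The pointer (350,281) now lines up with the green dot (368,213), and the liner force is still about 9.4 N. Lifting slowly first.

Request:
servo_tool(targets=[{"x":0,"y":0,"z":-0.02,"rx":0,"ry":0,"rz":0,"grip":1},{"x":0,"y":0,"z":-0.04,"rx":0,"ry":0,"rz":0,"grip":1},{"x":0,"y":0,"z":-0.06,"rx":0,"ry":0,"rz":0,"grip":1},{"x":0,"y":0,"z":-0.08,"rx":0,"ry":0,"rz":0,"grip":1}])

```text
time: 10.25
tool_pos: [0.5106, -0.1226, 0.119]
ee_rot: [[0.695, 0.719, 0.002], [0.719, -0.695, 0.001], [0.002, 0.0, -1.0]]
force: [0.1, -0.1, -1.1]
gripper_width: 0.0465
```

No pull, so the cap is free. Lifting the remaining ~55 mm.

Request:
servo_tool(targets=[{"x":0,"y":0,"z":-0.04,"rx":0,"ry":0,"rz":0,"grip":1},{"x":0,"y":0,"z":-0.09,"rx":0,"ry":0,"rz":0,"grip":1},{"x":0,"y":0,"z":-0.15,"rx":0,"ry":0,"rz":0,"grip":1},{"x":0,"y":0,"z":-0.21,"rx":0,"ry":0,"rz":0,"grip":1},{"x":0,"y":0,"z":-0.27,"rx":0,"ry":0,"rz":0,"grip":1},{"x":0,"y":0,"z":-0.32,"rx":0,"ry":0,"rz":0,"grip":1},{"x":0,"y":0,"z":-0.35,"rx":0,"ry":0,"rz":0,"grip":1},{"x":0,"y":0,"z":-0.37,"rx":0,"ry":0,"rz":0,"grip":1},{"x":0,"y":0,"z":-0.37,"rx":0,"ry":0,"rz":0,"grip":1},{"x":0,"y":0,"z":-0.37,"rx":0,"ry":0,"rz":0,"grip":1},{"x":0,"y":0,"z":-0.37,"rx":0,"ry":0,"rz":0,"grip":1},{"x":0,"y":0,"z":-0.37,"rx":0,"ry":0,"rz":0,"grip":1}])

```text
time: 11.25
tool_pos: [0.5101, -0.1225, 0.1739]
ee_rot: [[0.695, 0.719, 0.001], [0.719, -0.695, 0.001], [0.001, -0.001, -1.0]]
force: [-0.2, 0.1, -0.4]
gripper_width: 0.0468
```

```bash
python3 - <<'E'
from h import *
delta([*hw(0,0),.175],TH+np.radians(61))
from rig import robot; print(np.abs(robot.observe()["dq"]).max())
s=pic("side","s11",(235,150,385,310),3.7);w=pic("wrist","w11")
for z in (.16,.17,.18): print(z,((proj(s,[*hw(0,0),z])-[235,150]+.5)*3.7).round())
print([((proj(s,[*hw(x,.078),.149])-[235,150]+.5)*3.7).round() for x in(-.013,.013)])
E
```

```text
t 11.25 pos [ 0.5101 -0.1225  0.1739] F [-0.2  0.1 -0.4] w 0.0468 q7 1.14
shift [ 0.002 -0.    -0.007] rot [-0.001 -0.002 -0.004]
0.002576428184949616
0.16 [352. 298.]
0.17 [352. 285.]
0.18 [352. 272.]
[array([258., 240.]), array([295., 224.])]
```

View pics/s11.png

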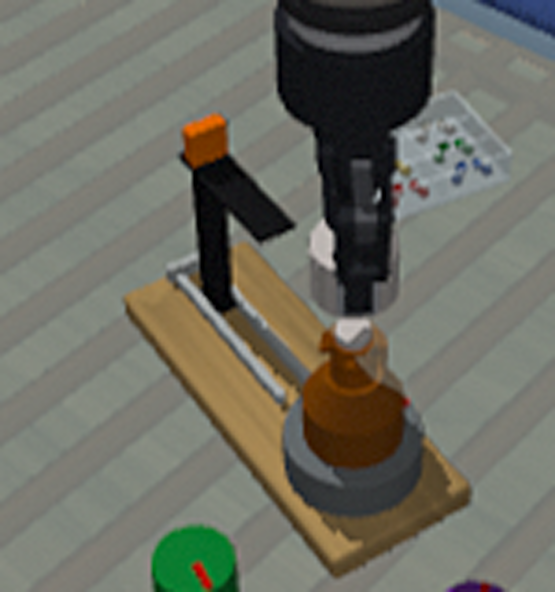

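View pics/w11.png

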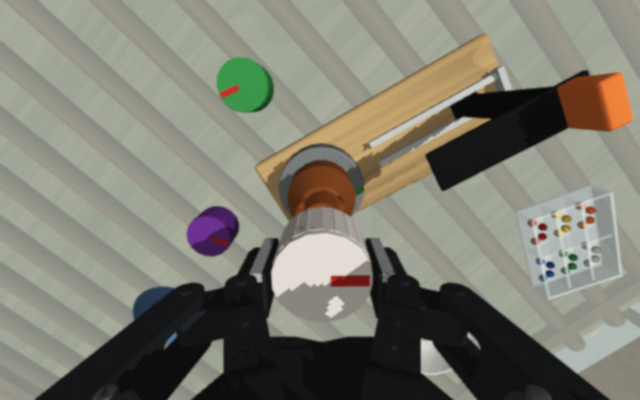

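The cap is off and held upright above the bare neck, with its underside centre near (354,287), so z ≈ 0.168. The lock arm's tip (258,240)/(295,226) still matches 0.09, and the arm is at rest. Handing in.

```bash
python3 - <<'E'
from rig import robot
print(robot.sign_off())
E
```

```text
the job is handed in; nothing more can be done
None
```

The bottle is open and the job is handed in, at about 11.3 s on the robot's clock. The gripper still holds the white cap above the neck.

- **Lock:** I pushed the orange grip with shut fingers until the force rose to about 6 N. In the last picture the lock arm's tip lies where the 0.09 m end stop projects.
- **Press and twist:** I gripped the cap and pressed it down until the wrist read 9–10 N, about 5–6 mm by the spring figures. I then turned it 61° counter-clockwise; its pointer stayed with the gripper and ended at the green dot.
- **Lift:** I lifted it straight off, and the wrist felt no pull (about 1 N).
- **Final state:** The cap sits about 61 mm above its seat, centred over the bottle to within about 1 mm. It is upright and at rest, gripped at 46.8 mm. I could not read the cap's own pose; its height comes from the tool position and one side picture.
- **Other objects:** No contact with the bystanders showed in the forces. The bead box looks undisturbed in the last pictures, but I did not measure the positions of the others after the start.

The only disagreement was the cap's y position: the three cameras differed by up to 4 mm. I used a middle value, and the grasp came out centred. No check failed.

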